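Centre the weighing bottle on the balance pan

ROBOT

A 7-joint arm with a two-finger parallel gripper is mounted at the origin on the work surface. World frame = base frame: x ahead of the robot, y to its left, z up, the work surface at z = 0. Lengths are in mm, angles in rad, forces in N, time in s.
With the tool pointing down it reaches from about 350 to 775 mm from the base axis. Payload 3.1 kg.
Tool frame: the origin (TCP) lies midway between the tips of the shut fingers; the grasp point (between the pads) lies 19 mm behind it; z points along the fingers, y is the line along which they close (so a half turn about z gives the same grasp; the last joint's range is limited). The gripper opens to 85 mm and grips with 20 to 120 N. Pads are 22 mm wide; open, the fingers measure 114 mm over their backs; the gripper's body (76 mm by 85 mm) begins 54 mm behind the grasp point. The pads swing forward as they close: fully open they stand 13 mm farther back than shut.
Start: joints at [1.249, 0.311, 0.014, 1.512, -0.004, 1.319, -0.027], TCP at [151.923, -528.618, 231.304] pointing down, gripper open.
Joint ranges: [-2.7, 2.7], [-0.3, 1.91], [-1.27, 1.3], [0.12, 2.57], [-1.44, 4.58], [0.2, 2.03], [-3.05, 3.05]. Speed limits (rad/s): [2.79, 2.79, 3.14, 3.14, 3.14, 3.14, 3.14].

INTERFACE

Orientations are given as a unit quaternion [x, y, z, w].
In Python, from bench import r, cams gives the robot as it stands.
- The arm moves only by the tool drive_tool, never from a script. Its argument "increments" is text: rows parted by semicolons, each of 5 numbers parted by spaces: the finger opening in cm, from 0 to 8.54, then the shift along the tool's x, y, z in cm, then the turn about the tool's z in rad. A call has 1 to 12 rows; each row shifts and turns the commanded pose from where the row before left it, along the tool's axes as they then stand; what a row does not reach is not made up. A row lasts 1/10 s, in which the tool goes at most 50 mm and 8.59 degrees, less where a joint would pass 70% of its speed; a pose out of reach is approached as far as the arm can. A call with a gripper value outside its range is refused whole. The fingers move at their own pace and stop on an object; "grip_force" is the grip in N (left out, the last holds). Time passes only in rows, so rows that do not move let the fingers close. It gives the time, the measured TCP pose, the force, the opening and the grip force at its end, in the units of the state.
- r.state(): the state, without advancing time (a new reading comes with each control period).
- cams.camera(name): name is "scene" or "top" or "wrist"; returns the picture (480x640x3 uint8, blue, green, red); there is no depth.
- cams.get_calibration(name): a dict with "vfov" (degrees; the focal length in pixels is half the picture's height over the tangent of half this angle, whatever the lens; pixels are square), "cx", "cy" (the principal point, pixels), "pose" (4x4, takes a point from camera to world coordinates); the wrist camera has in their place "mount" (4x4, takes a point from camera to tool coordinates, whose origin is the TCP and whose axes are the flange's). Camera axes: x right, y down, z forward; pixel columns grow to the right and rows downward; lengths in mm; the calibration is good to about 2 mm. A picture is of the moment at which its call begins: read the wrist's pose just before it. get_calibration takes no time and is no camera call.
- r.sign_off(): hands the job in; it is judged then, once.
The state is a dict: "time_s": time; "q": joint angles; "dq": joint speeds; "tau": joint torques, N m; "tcp_pos": TCP position; "ee_rot": TCP orientation; "force": force on the tool from outside, world axes, zero at the start; "wrist_torque": the same for the moment, N m; "grip_width": finger opening in mm; "grip_force": force on a finger pad.
Only numpy, scipy, OpenCV 4.12 (cv2) and the standard library are available. Lean on these libraries where they do the work, as an engineer would, in place of code of your own. Each camera call takes 0.05 s, during which the arm holds its last target. There are 200 camera calls.

TASK

The small stoppered weighing bottle stands off to one side on the round pan of the balance. With light taps of a fingertip low on its side, nudge it until it stands upright in the middle of the pan, inside the engraved ring. Do not grip, lift, topple or shove it hard, do not lean on the balance, leave the other things where they are, and finish clear of everything.

Things in the scene. Friction and masses are not known exactly. Their poses are not given: they have to be found in the camera images.
- bottle: Weighing bottle, brown glass, white stopper with ball knob, 40 to 85 g, loose, upright on the pan. Origin: centre of its underside, z up; round, yaw means nothing. Foot 22 mm across, 6 mm high; straight body 30 mm across from 8 to 42 mm up; stopper 27 mm across to 51 mm, knob to 61 mm. Wobbly: it slides if the fingertip is 5 to 10 mm above the pan, but pushed higher (from 15 mm up) it tips.
- pan: The balance's round steel pan, fixed, rigid, flat, 100 mm across, top face 54 mm above the bench. Origin: centre of the top face, z up; yaw means nothing. An engraved dark ring, 46 mm inside and 50 mm outside diameter, flush, is centred on it; the bottle's body is inside the ring when within 8 mm of the centre.
- balance: The white balance housing under the pan, fixed on the bench. Origin on the bench straight below the pan's centre; 200 mm along its x (from 125 mm on the display side, -x, to 75 mm on +x), 170 mm wide, at most 41 mm high, so all of it is at least 13 mm below the pan's top face.
- beaker: Empty glass beaker, 66 mm across, 85 mm tall, loose, on the bench on the balance's left. Origin: centre of its underside. Not to be moved.
- flask: White plastic bottle, 48 mm across, 95 mm tall, loose, on the bench on the balance's right. Origin: centre of its underside. Not to be moved.
- spatula: Narrow steel laboratory spatula, 156 mm long, at most 13 mm wide, 5 mm thick, lying on the bench on the right beyond the white plastic bottle. Origin: centre of its underside, x along it. Not to be moved.
- dish: Shallow glass dish, 84 mm across, 16 mm tall, loose, on the bench on the left beyond the beaker. Origin: centre of its underside. Not to be moved.
Mind the look-alikes: they are no part of the job. Of the things that look like the bottle, the middle-sized one is meant.

How it is judged:
By the outcome, as a careful person would: the job done as asked, in the order asked, and still so for the second after the job is handed in, with the robot touching nothing.
It also fails if it takes over 45 s, if anything falls off the work surface, if the arm or the gripper's body presses on something with over 40 N, if the wrist force passes 120 N, or if a joint passes its speed limit or range.

## Working session

There is one attempt and no reset: what is moved stays moved. The work goes in short steps, Python scripts to look and compute and a tool call to move; the robot and the scene stay as the last step left them, time stands still between calls to the robot, and variables do not carry over. Pictures are saved under pics/ and viewed, at most 10 in all, crops included, and the job is handed in when it is done.

Besides the shell and the picture viewer there is one more tool, called after ">>>" in YAML: its name, and indented under it one key for each argument. drive_tool: Moves the arm, as the interface text tells. Its arguments: {"type":"object","properties":{"increments":{"type":"string"},"grip_force":{"type":"number"}},"required":["increments"]}

```bash
mkdir -p pics; ls
cat > h.py <<'E'
import numpy as np, cv2
from bench import r, cams
def KP(n):
    c=cams.get_calibration(n); f=240/np.tan(np.radians(c['vfov'])/2)
    return f,c['cx'],c['cy'],c
def px2w(n,u,v,z,P=None):
    f,cx,cy,c=KP(n); P=np.array(c['pose']) if P is None else P
    d=P[:3,:3]@np.array([(u-cx)/f,(v-cy)/f,1]); o=P[:3,3]
    return o+d*(z-o[2])/d[2]
def w2px(n,p,P=None):
    f,cx,cy,c=KP(n); P=np.array(c['pose']) if P is None else P
    q=P[:3,:3].T@(np.array(p)-P[:3,3]); return np.array([cx+f*q[0]/q[2],cy+f*q[1]/q[2]])
E
python3 - <<'E'
from h import *
for n in('scene','top'):
    cv2.imwrite(f'pics/{n}0.png',cams.camera(n)); print(n,cams.get_calibration(n))
s=r.state(); print(s['time_s'],s['tcp_pos'],s['ee_rot'],s['grip_width'],cams.get_calibration('wrist'))
E
```

```text
pics
scene {'vfov': 51.481476856713364, 'cx': 323.48877599371514, 'cy': 243.22679230246413, 'pose': array([[ 5.43673635e-01,  5.23334103e-01, -6.56155771e-01,
         1.10131382e+03],
       [ 8.39189352e-01, -3.26453784e-01,  4.34958801e-01,
        -3.56522785e+02],
       [ 1.34242396e-02, -7.87114568e-01, -6.16660722e-01,
         6.01758713e+02],
       [ 0.00000000e+00,  0.00000000e+00,  0.00000000e+00,
         1.00000000e+00]])}
top {'vfov': 55.28590026330401, 'cx': 312.13068605214664, 'cy': 247.60893391515262, 'pose': array([[-7.56915731e-03, -9.94692113e-01,  1.02617286e-01,
         4.50285884e+02],
       [-9.99935264e-01,  6.65707333e-03, -9.22777247e-03,
         1.34788941e+01],
       [ 8.49566170e-03, -1.02680490e-01, -9.94678109e-01,
         8.90307944e+02],
       [ 0.00000000e+00,  0.00000000e+00,  0.00000000e+00,
         1.00000000e+00]])}
0.1 [ 151.74034024 -527.96079755  230.31523621] [ 9.90223249e-01  1.39487361e-01 -1.86726784e-04 -1.07670061e-03] 85.68559187888097 {'vfov': 63.90389149814219, 'cx': 312.8066056926232, 'cy': 232.08886103167552, 'mount': array([[-6.78392186e-05, -9.65266368e-01, -2.61267745e-01,
         6.58409506e+01],
       [ 9.99999325e-01, -3.68464180e-04,  1.10165496e-03,
         6.58029629e-01],
       [-1.15965829e-03, -2.61267494e-01,  9.65265742e-01,
        -1.42103117e+02],
       [ 0.00000000e+00,  0.00000000e+00,  0.00000000e+00,
         1.00000000e+00]])}
```

View pics/top0.png

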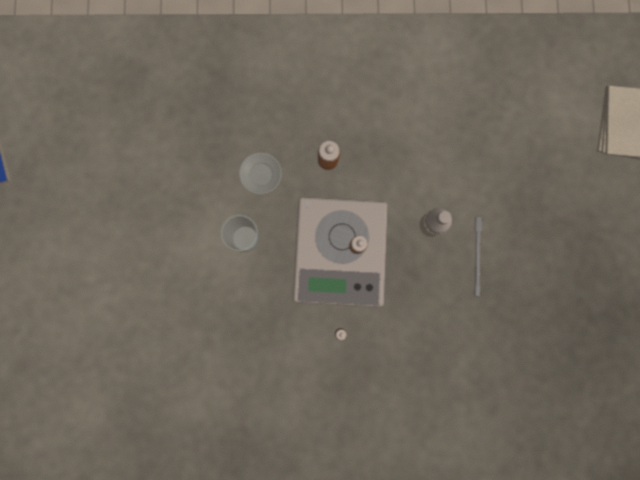

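View pics/scene0.png

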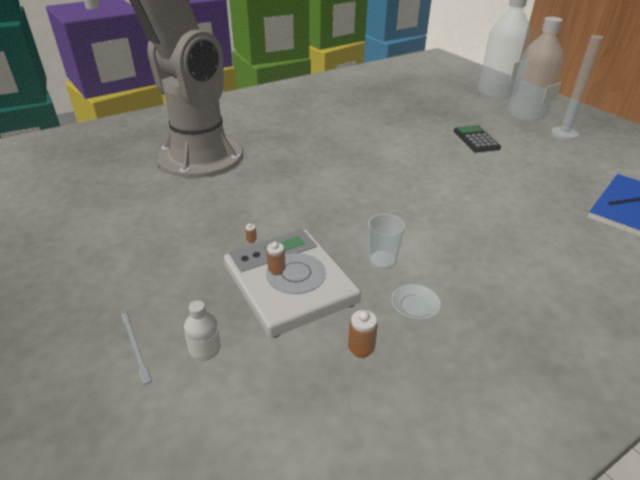

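Three look-alikes in the top view: a small one at (341,335) and a large one at (329,155), both on the bench, and the middle-sized one at (360,243) on the pan. The last fits the description. The pan ring is at about (342,237). I'll confirm with an enlarged crop.

Run:
```python
from h import *
t=cv2.imread('pics/top0.png'); s=cv2.imread('pics/scene0.png')
a=cv2.resize(t[200:275,305:380],(400,400),interpolation=cv2.INTER_CUBIC) # x5.333
b=cv2.resize(s[220:310,240:330],(400,400),interpolation=cv2.INTER_CUBIC) # x4.444
cv2.imwrite('pics/crop1.png',np.hstack([a,b]))
print('pan est',px2w('top',342,237,54),px2w('scene',296,272,54))
print('knob',px2w('top',360.5,241,113), px2w('scene',276,244,115),'foot',px2w('scene',276,272,54))
```

```text
pan est [555.82287025 -49.3953381   54.        ] [559.31557082 -50.99911438  54.        ]
knob [541.28185464 -76.50433838 113.        ] [545.33718365 -77.91614982 115.        ] foot [541.72098856 -79.08582802  54.        ]
```

View pics/crop1.png

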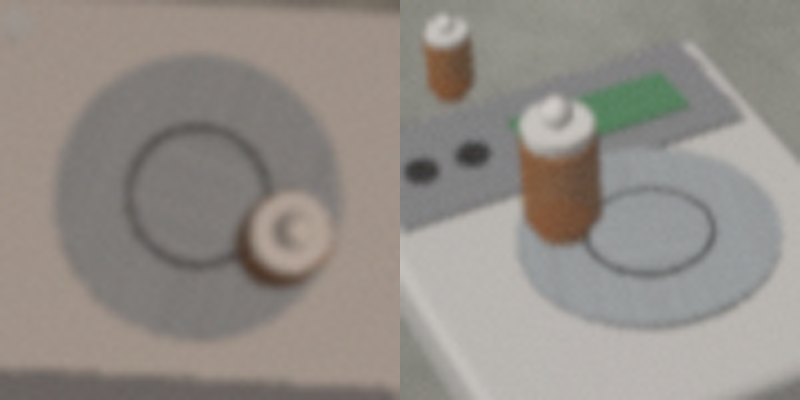

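The crop confirms it. The middle-sized brown bottle stands on the pan with its stopper at crop (290,232), which is top (359.4,243.5). The ring centre is at crop (198,196), which is top (342.1,236.8). The small look-alike is on the bench beyond the display. Next I'll refine the positions and work out the path.

Run:
```python
from h import *
p1=px2w('top',342.1,236.75,54);p2=px2w('scene',296.25,271.75,54)
b1=px2w('top',359.4,243.5,105);b2=px2w('scene',275.3,245.2,110)
print(p1,p2,b1,b2,b1-p1,b2-p2)
pan=(p1+p2)/2; b=(b1+b2)/2
d=(pan-b)[:2]; L=np.hypot(*d); u=d/L; print('L',L,'ang',np.arctan2(u[1],u[0]))
s=r.state(); from scipy.spatial.transform import Rotation as R
M=R.from_quat(s['ee_rot']).as_matrix(); yaw=np.arctan2(M[1,0],M[0,0]);print('yaw',yaw,M[:,2])
tgt=b[:2]-u*45; print('tgt',tgt); dd=np.r_[tgt,160]-s['tcp_pos']; print('tool shift cm',M.T@dd/10, 'turn',yaw-np.arctan2(u[1],u[0]))
```

```text
[556.28527795 -49.58609173  54.        ] [558.9950888  -50.32966452  54.        ] [537.88681402 -75.45004147 105.        ] [541.75287174 -77.48029446 110.        ] [-18.39846393 -25.86394973  51.        ] [-17.24221706 -27.15062993  56.        ]
L 31.94058467745899 ang 0.9789171194192952
yaw 0.27988763514264947 [-6.70174659e-04  2.08025590e-03 -9.99997612e-01]
tgt [ 514.71337315 -113.81038423]
tool shift cm [ 46.32614389 -29.76096751   7.09333518] turn -0.6990294842766457
```

>>> drive_tool:
  increments: "0 2 -1.3 0 0; 0 3.9 -2.5 0 0; 0 3.9 -2.5 0 0; 0 3.9 -2.5 0 0; 0 3.9 -2.5 0 0; 0 3.9 -2.5 0 0; 0 3.9 -2.5 0 0; 0 3.9 -2.5 0 0; 0 3.9 -2.5 0 0; 0 3.9 -2.5 0 0; 0 3.9 -2.5 0 0; 0 3 -1.9 0 0"
  grip_force: 20

```text
time_s: 1.3
tcp_pos: [498.2, -132.8, 231.0]
ee_rot: [0.99, 0.141, 0.0, -0.001]
force: [0.3, 0.2, -0.0]
grip_width: -0.0
grip_force: 0.0
```

>>> drive_tool:
  increments: "0 0 0 0 -0.12; 0 0 0 0 -0.14; 0 0 0 0 -0.14; 0 0 0 0 -0.14; 0 0 0 0 -0.12; 0 0 0 0 -0.04; 0 0 0 0 0; 0 0 0 0 0"

```text
time_s: 2.1
tcp_pos: [496.6, -136.1, 230.9]
ee_rot: [0.883, 0.47, -0.0, -0.0]
force: [-0.3, 0.2, 0.2]
grip_width: 0.2
grip_force: 0.0
```

```bash
cat >> h.py <<'E'
from scipy.spatial.transform import Rotation as R
def wpose(s):
    T=np.eye(4); T[:3,:3]=R.from_quat(s['ee_rot']).as_matrix(); T[:3,3]=s['tcp_pos']
    return T@np.array(cams.get_calibration('wrist')['mount']), T
E
python3 - <<'E'
from h import *
s=r.state(); P,T=wpose(s); im=cams.camera('wrist'); cv2.imwrite('pics/w1.png',im); np.save('w1.npy',P)
print(s['time_s'],s['tcp_pos'],np.arctan2(T[1,0],T[0,0]),T[:3,2],s['grip_width'])
print('expect pan',w2px('wrist',[557.5,-50,54],P),'bottle top',w2px('wrist',[540,-76.5,105],P),'tcp',w2px('wrist',s['tcp_pos'],P))
E
```

```text
2.1 [ 496.619298   -136.09033718  230.92737565] 0.9787862660514074 [-8.07844935e-04  1.75887384e-04 -9.99999658e-01] 0.15641727936560706
expect pan [315.34958377  73.99832212] bottle top [316.13078371 114.82474476] tcp [311.39039142 296.75767923]
```

View pics/w1.png

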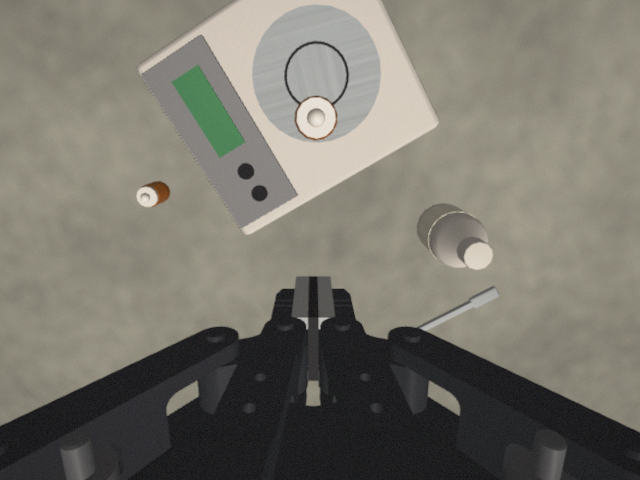

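The wrist view shows the ring centre at (316.5,74), the stopper centre at (316,118) and the shut fingertips at about (313,277). Both pan and bottle agree with my estimates. The bottle lies almost exactly on the tool's x line towards the ring.

Run:
```python
from h import *
P=np.load('w1.npy'); im=cv2.imread('pics/w1.png')
p=px2w('wrist',316.5,74.3,54,P); b=px2w('wrist',316,118,105,P); k=px2w('wrist',316.5,117.5,114,P)
s=r.state(); _,T=wpose(s)
f=lambda x:T[:3,:3].T@(x-T[:3,3])
print(p,b,k); print('tool: pan',f(p),'bottle',f(b),f(k), 'fingertip front', [ (f(px2w('wrist',313,v,s['tcp_pos'][2],P))) for v in(277,)])
```

```text
[558.1168486  -50.67689132  54.        ] [538.79857901 -78.13802615 105.        ] [539.06594501 -78.1946467  114.        ]
tool: pan [105.18087509   3.41736629 176.99555467] bottle [ 71.60185413   2.67737479 126.0032883 ] [ 71.70206086   2.92590092 117.00312808] fingertip front [array([ 8.46155113e+00,  5.80591758e-01, -2.16789644e-03])]
```

>>> drive_tool:
  increments: "0 1 0.3 1 0; 0 2 0 3 0; 0 0 0 4 0; 0 0 0 4 0; 0 0 0 3 0; 0 0 0 1 0; 0 0 0 0.5 0; 0 0 0 0 0; 0 0 0 0 0"

```text
time_s: 3.05
tcp_pos: [517.8, -112.9, 67.9]
ee_rot: [0.882, 0.471, 0.001, 0.001]
force: [0.0, -0.7, 1.0]
grip_width: 0.4
grip_force: 0.0
```

>>> drive_tool:
  increments: "0 0 -0.1 0.3 0; 0 0 -0.1 0.3 0; 0 0.3 0 0 0; 0 0.3 0 0 0; 0 0 0 0 0; 0 0 0 0 0"

```text
time_s: 3.65
tcp_pos: [518.0, -106.5, 60.4]
ee_rot: [0.882, 0.471, 0.0, 0.0]
force: [-0.7, -0.3, 0.1]
grip_width: 0.0
grip_force: 0.0
```

Run:
```python
from h import *
s=r.state(); P,T=wpose(s); im=cams.camera('wrist'); cv2.imwrite('pics/w2.png',im); np.save('w2.npy',P)
f=lambda x:T[:3,:3].T@(np.array(x)-T[:3,3])
print(s['tcp_pos'],s['force'],f([558.1,-50.7,54]),f([538.9,-78.1,105]),'tcp px',w2px('wrist',s['tcp_pos'],P),'exp stopper',w2px('wrist',[538.9,-78.1,105],P),'pan',w2px('wrist',[558.1,-50.7,54],P))
```

```text
[ 517.97862579 -106.46854613   60.39329852] [-0.73168702 -0.34805056  0.13204839] [68.66263489  2.28159468  6.40051308] [ 35.21749093   1.59484202 -44.6029252 ] tcp px [311.39301845 296.75525449] exp stopper [316.7471138  245.72481711] pan [317.41870892 118.60416287]
```

View pics/w2.png

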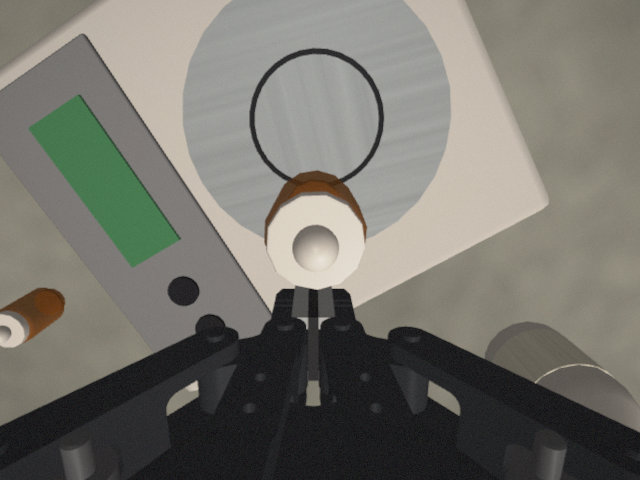

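The stopper is at (316,245) and the ring at (316.5,118). The fingertip is 6 mm above pan height, about 10 mm short of contact. I'll make a first gentle tap.

>>> drive_tool:
  increments: "0 0.3 0.2 0 0; 0 0.3 0 0 0; 0 0.2 0 0 0; 0 0.2 0 0 0; 0 0.2 0 0 0; 0 0.2 0 0 0; 0 0.2 0 0 0; 0 0.2 0 0 0; 0 0.1 0 0 0; 0 0 0 0 0; 0 0 0 0 0"

```text
time_s: 4.8
tcp_pos: [530.1, -91.9, 60.3]
ee_rot: [0.882, 0.471, 0.0, -0.0]
force: [-1.0, 0.0, -0.6]
grip_width: 0.1
grip_force: 0.0
```

```bash
cat > look.py <<'E'
import sys
from h import *
n=sys.argv[1]; s=r.state(); P,T=wpose(s); im=cams.camera('wrist'); cv2.imwrite(f'pics/{n}.png',im)
f=lambda x:T[:3,:3].T@(np.array(x)-T[:3,3])
# stopper: white blob in central columns above the fingers; ring: dark thin ellipse
w=cv2.inRange(cv2.cvtColor(im,cv2.COLOR_BGR2HSV),(0,0,0),(180,255,255))*0
hsv=cv2.cvtColor(im,cv2.COLOR_BGR2HSV)
br=cv2.inRange(hsv,(3,120,30),(20,255,255)); br[:, :200]=0; br[:,440:]=0
ys,xs=np.nonzero(br); print('brown bbox',(xs.min(),xs.max(),ys.min(),ys.max()) if len(xs) else None)
print(s['time_s'],s['tcp_pos'],s['force'],'pan in tool',f([558.1,-50.7,54]),'pan px',w2px('wrist',[558.1,-50.7,54],P),
 'stopper px if bottle in contact at x=25',w2px('wrist',(T@np.array([25,0,0,1]))[:3]*[1,1,0]+[0,0,105],P),
 'if centred', w2px('wrist',[558.1,-50.7,105],P))
E
python3 look.py w3
```

```text
brown bbox (np.int64(261), np.int64(359), np.int64(199), np.int64(274))
4.8 [530.07831381 -91.86506958  60.27649697] [-0.96456836  0.02064047 -0.62431293] pan in tool [49.79509918  0.34172484  6.28518789] pan px [312.20247348 169.97299409] stopper px if bottle in contact at x=25 [310.77775576 281.7651997 ] if centred [311.9770111  191.15419678]
```

View pics/w3.png

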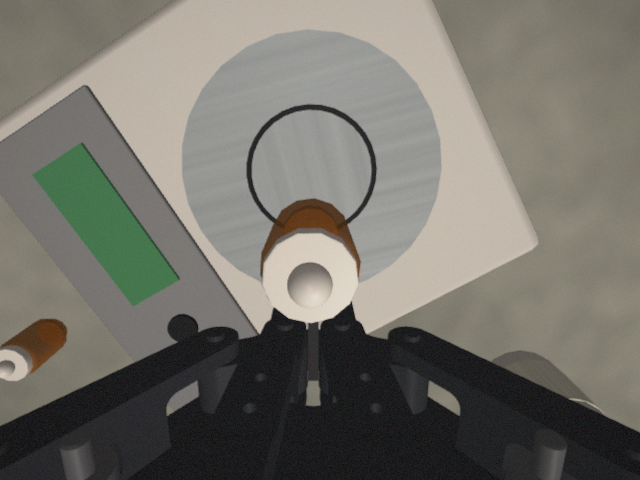

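The bottle is still upright and the fingertip is at contact. The stopper is at (310,277) and the ring centre at (311.5,170). About 23 mm remain and the lateral alignment is good.

>>> drive_tool:
  increments: "0 0.1 0 0 0; 0 0.2 0 0 0; 0 0.2 0 0 0; 0 0.2 0 0 0; 0 0.2 0 0 0; 0 0.2 0 0 0; 0 0.2 0 0 0; 0 0.2 0 0 0; 0 0.1 0 0 0; 0 0 0 0 0; 0 0 0 0 0"

```text
time_s: 5.95
tcp_pos: [539.0, -78.6, 60.3]
ee_rot: [0.882, 0.471, 0.0, -0.0]
force: [-0.8, 0.5, 0.5]
grip_width: 0.1
grip_force: 0.0
```

```bash
python3 look.py w4
```

```text
brown bbox (np.int64(262), np.int64(360), np.int64(199), np.int64(274))
5.95 [539.00149771 -78.62081121  60.28969598] [-0.79609272  0.54074529  0.47119971] pan in tool [33.82534922  0.30501094  6.29583055] pan px [312.12856867 210.83369011] stopper px if bottle in contact at x=25 [310.77971521 281.74516736] if centred [311.87886324 250.8123681 ]
```

View pics/w4.png

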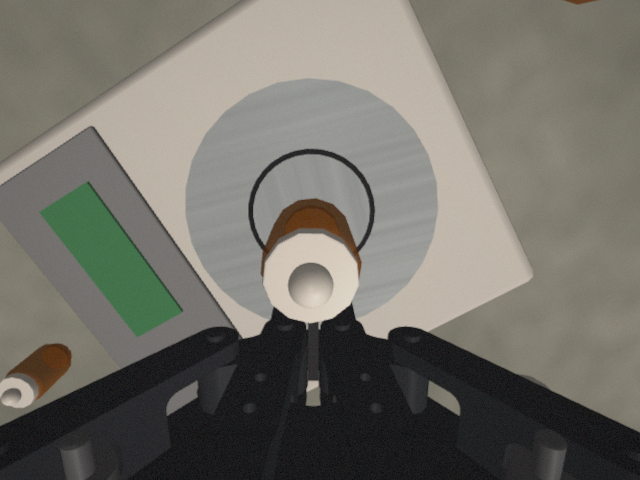

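The bottle follows the fingertip steadily: stopper at (311,277), ring centre at (312,210). About 7.5 mm remain. I'll make the last tap, then back straight off.

>>> drive_tool:
  increments: "0 0.1 0 0 0; 0 0.2 0 0 0; 0 0.2 0 0 0; 0 0.15 0 0 0; 0 0.1 0 0 0; 0 0 0 0 0; 0 -0.3 0 0 0; 0 -0.8 0 0 0; 0 -1.5 0 0 0; 0 -2 0 0 0; 0 -1 0 0 0; 0 0 0 0 0"

```text
time_s: 7.2
tcp_pos: [510.4, -122.1, 60.1]
ee_rot: [0.883, 0.469, -0.001, 0.0]
force: [0.6, -0.7, -0.1]
grip_width: 0.3
grip_force: 0.0
```

>>> drive_tool:
  increments: "0 0 0 -1 0; 0 0 0 -3 0; 0 0 0 -4 0; 0 0 0 -4 0; 0 0 0 -3 0; 0 0 0 -1.5 0; 0 0 0 -0.5 0; 0 0 0 0 0; 0 0 0 0 0"

```text
time_s: 8.1
tcp_pos: [511.4, -118.5, 229.3]
ee_rot: [0.882, 0.471, -0.001, -0.001]
force: [-0.5, -0.3, -1.5]
grip_width: -0.0
grip_force: 0.0
```

```bash
python3 look.py w5
python3 - <<'E'
from h import *
im=cv2.imread('pics/w5.png'); 
t=cams.camera('top'); s=cams.camera('scene'); cv2.imwrite('pics/top5.png',t); cv2.imwrite('pics/scene5.png',s)
a=cv2.resize(im[0:240,150:470],(400,300)); c=cv2.resize(s[200:380,90:450],(400,200)); b=cv2.resize(t[130:350,220:500],(400,314))
L=np.zeros((540,800,3),np.uint8); L[:300,:400]=a; L[:200,400:]=c; L[210:524,400:]=b
cv2.imwrite('pics/fin.png',L)
E
```

```text
brown bbox (np.int64(293), np.int64(335), np.int64(92), np.int64(125))
8.1 [ 511.36106618 -118.45901261  229.28092945] [-0.46082004 -0.2700128  -1.54652547] pan in tool [ 82.39390144   1.47639276 175.2377848 ] pan px [313.86465342 105.26634774] stopper px if bottle in contact at x=25 [312.26461874 187.80985024] if centred [313.95083921 100.93595014]
```

View pics/fin.png

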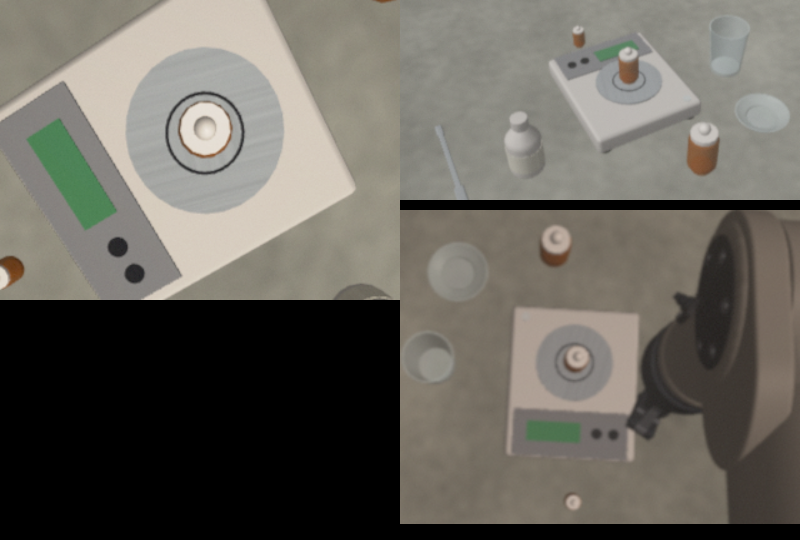

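The bottle stands upright with its stopper at wrist (314,102). Exact centre would be (314,101), so it is within about 1 mm of the ring's centre. Everything else is where it was, and the tool is well clear.

```bash
python3 -c "
from bench import r
print(r.sign_off())"
```

```text
the job is handed in; nothing more can be done
None
```

The weighing bottle stands upright inside the engraved ring, within about 1 mm of the pan's centre by the wrist camera; the arm finished clear of everything, and the job is handed in at about 8 s.

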